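# Release the bamboo clamp with its two-button latch

## Robot

A 7-joint arm with a two-finger parallel gripper is mounted at the origin on the work surface. World frame = base frame: x ahead of the robot, y to its left, z up, the work surface at z = 0. Lengths are in m, angles in rad, forces in N, time in s.
With the tool pointing down it reaches from about 0.425 to 0.925 m from the base axis. Payload 6.8 kg.
Tool frame: the origin (TCP) lies at the very end of the fingers, on their centre line; the grasp point (between the pads) lies r.pinch_z behind it (r.pinch_z is the distance from the TCP to the grasp point, in m); z points along the fingers, y is the line along which they close (so a half turn about z gives the same grasp; the last joint's range is limited). The gripper opens to 85 mm and grips with 20 to 120 N. Pads are 22 mm wide; open, the fingers measure 114 mm over their backs; the gripper's body (76 mm by 85 mm) begins 54 mm behind the grasp point. The pads swing forward as they close: fully open they stand 13 mm farther back than shut.
Start: joints at [1.119, 0.477, 0.022, 1.555, -0.011, 1.109, -0.083], TCP at [0.228, -0.636, 0.231] pointing down, gripper open.
Joint ranges: [-2.96, 2.96], [-0.34, 2.1], [-1.41, 1.46], [0.24, 2.44], [-1.37, 4.51], [0.17, 1.92], [-2.96, 2.96]. Speed limits (rad/s): [2.39, 2.39, 3.14, 3.14, 3.14, 3.14, 3.14].

## Interface

Orientations are given as a rotation vector (axis times angle).
In Python, from bench import status, grab_frame, camera_model, r gives the robot as it stands. The module is installed in compiled form; this text tells all that it offers.
- The arm moves only by the shell command python3 -m creep 'ROWS' [FORCE]. ROWS is text: rows parted by semicolons, each of 7 numbers parted by spaces: the turn, a rotation vector about the tool's x, y, z in rad, then the shift along the tool's x, y, z in mm, then the opening, from -1 (shut) to 1 (fully open). In form: rx ry rz tx ty tz fingers; .... A call has 1 to 10 rows; each row is the pose to reach, as a shift and turn from the pose commanded when the call began, along the tool's axes at that moment; what a row does not reach only later rows make up. A row lasts 1/8 s, in which the tool goes at most 62.5 mm and 10.7 degrees, less where a joint would pass 70% of its speed; a pose out of reach is approached as far as the arm can. A call with a gripper value outside its range is refused whole. The fingers move at their own pace and stop on an object; FORCE is the grip in N (left out, the last holds). Time passes only in rows, so rows that repeat a pose let the fingers close. It gives the time, the measured TCP pose, the force, the opening and the grip force at its end, in the units of the state.
- status.get_obs(): the state, without advancing time (a new reading comes with each control period).
- grab_frame(name): name is "scene" or "top" or "wrist"; returns (picture, depth): 420x560x3 uint8, red, green, blue; 420x560 float32, m along the optical axis (not along the pixel's ray), 0 where there is no reading.
- camera_model(name): a dict with "K" (3x3 intrinsics, pixels), "D" ([k1, k2, p1, p2, k3] as OpenCV has them; the pictures are not rectified), "rvec" (rotation vector, rad) and "tvec" (3), from world to camera coordinates, as OpenCV has them. Camera axes: x right, y down, z forward; pixel columns grow to the right and rows downward; lengths in m; the calibration is good to about 2 mm. A picture is of the moment at which its call begins: read the wrist's pose just before it. camera_model takes no time and is no camera call; for the wrist camera it gives the pose at the moment of the call.
- r.hand_in(): hands the job in; it is judged then, once.
The state is a dict: "clock": time; "joints": joint angles; "qvel": joint speeds; "tau": joint torques, N m; "tcp_pos": TCP position; "orientation": TCP orientation; "contact_force": force on the tool from outside, world axes, zero at the start; "moment": the same for the moment, N m; "grip_width": finger opening in m; "gripper_force": force on a finger pad.
Only numpy, scipy, OpenCV 4.12 (cv2) and the standard library are available. Lean on these libraries where they do the work, as an engineer would, in place of code of your own. Each camera call takes 0.05 s, during which the arm holds its last target. There are 200 camera calls.

## Task

Free the glued bamboo blank in the blue bench clamp: with one fingertip on each of the two red buttons, press both down together and keep both held, without letting up, while the steel jaw creeps open, until it has run all the way back to its black end stop. Then let both buttons come up and move clear. Grasp nothing, leave the bamboo lying in the clamp and do not disturb the glue jar, the wood block or the burning pen.

Things in the scene. Friction and masses are not known exactly. Their poses are not given: they have to be found in the camera images.
- clamp: blue bench clamp, fixed to the table, 220 mm along its x, 160 mm along its y. Origin: centre of its underside, on the table; x runs from the button end to the jaw end, z up. Its button console covers x -110 to -40 mm and its top is 51 mm high. Behind it stand a wooden fence (x -30 to -15 mm, 60 mm high), the bamboo, the steel jaw (20 mm thick, 115 mm wide, 71 mm high at most) and a black end stop (54 mm high, front face at x 71.5 mm)
- cap_l (a point): red round button cap, 26 mm across, on the clamp's +y side (clamp x -75 mm, y +32 mm). The point is the centre of its flat top, 66 mm above the table when up; it stands 15 mm proud of the console. The two caps are 64 mm apart, centre to centre, with 38 mm free between them
- cap_r (a point): the other red button cap, the same, on the clamp's -y side (clamp x -75 mm, y -32 mm). The point is the centre of its flat top
- btn_l (a joint): how far cap_l is pressed, in m: 0 up, 0.008 fully down. Spring return: starts to yield at 0.9 N, 3 N fully down (each button). It unlatches the jaw from 0.004 on; press it to 0.005 or deeper
- btn_r (a joint): the same for cap_r
- jaw (a joint): opening of the steel jaw with the yellow tab on top, in m: 0 to 0.001 shut against the bamboo, 0.040 fully open against the end stop; it slides along the clamp's +x. A damped spring opens it at about 9 mm/s (some 5 s in all), only while both buttons are down; if either comes up it locks at the next of its teeth, 8 mm apart. Once open it stays open by itself. It cannot be pushed open by hand
- bamboo: loose laminated bamboo blank, 25 x 300 x 20 mm, lying along the clamp's y on the bed (30 mm high) between fence and jaw. Origin: centre of its underside
- glue: loose bystander: glue jar with orange cap, 52 mm across, 80 mm high, to one side of the clamp's buttons. Origin: centre of its underside
- block: loose bystander: stepped wood block, 60 x 50 x 45 mm, to the other side of the buttons. Origin: centre of its underside
- pen: loose bystander: burning pen with red and black handle and brass tip, 150 mm long, 18 mm thick, lying along its x beside the clamp's jaw end. Origin: on its underside, 62 mm from the butt of the red handle, the tip pointing along +x

How it is judged:
By the outcome, as a careful person would: the job done as asked, in the order asked, and still so for the second after the job is handed in, with the robot touching nothing.
It also fails if it takes over 42 s, if anything falls off the work surface, if the arm or the gripper's body presses on something with over 40 N, if the wrist force passes 120 N, or if a joint passes its speed limit or range.

## Working session

There is one attempt and no reset: what is moved stays moved. The work goes in short steps, Python scripts to look and compute and a shell command to move; the robot and the scene stay as the last step left them, time stands still between calls to the robot, and variables do not carry over. Pictures are saved under pics/ and viewed, at most 10 in all, crops included, and the job is handed in when it is done.

```bash
mkdir -p pics; python3 - <<'E'
from bench import status, grab_frame, camera_model, r
import cv2
o=status.get_obs(); print(o['clock'],o['tcp_pos'],o['orientation'],o['grip_width'],o['contact_force'],r.pinch_z)
for n in('top','scene'):
    p,d=grab_frame(n); cv2.imwrite(f'pics/{n}1.png',p[:,:,::-1])
E
```

```text
0.0 [ 0.22731935 -0.63493888  0.23033762] [-3.09354115e+00 -5.37176499e-01  7.20613536e-04] 0.08544159051346531 [-0.47822865  0.36797399  0.01692604] 0.0187
```

View pics/top1.png

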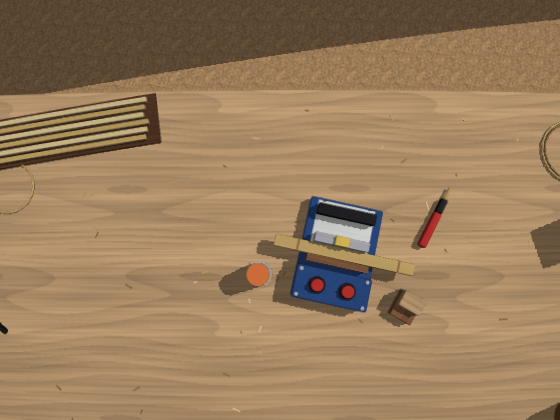

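View pics/scene1.png

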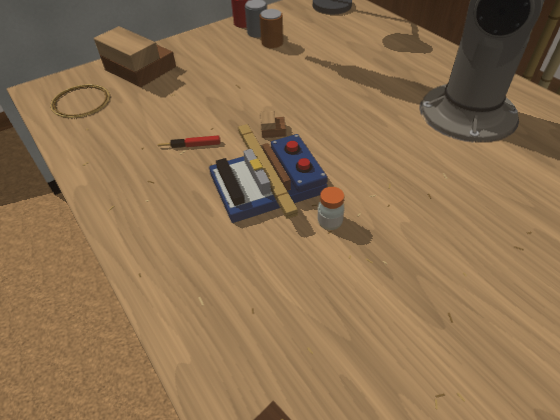

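The top view shows the clamp with its red caps at about (317,285) and (348,291), the glue jar at (258,274), the block at (405,306) and the pen at (434,218). The scene view agrees, with the caps at (292,147) and (304,165). Next I'll turn the cap pixels into positions.

```bash
cat > h.py <<'E'
import numpy as np, cv2
from scipy.spatial.transform import Rotation as R
def ray(cm,uv,z):
    n=cv2.undistortPoints(np.array([[uv]],float),np.array(cm['K'],float),np.array(cm['D'],float))[0,0]
    Rm=cv2.Rodrigues(np.array(cm['rvec'],float))[0]; t=np.array(cm['tvec'],float).ravel()
    c=-Rm.T@t; d=Rm.T@np.array([n[0],n[1],1]); return c+d*(z-c[2])/d[2]
def red(p,uv,w):
    u,v=uv; s=p[v-w:v+w,u-w:u+w].astype(int)
    m=((s[...,0]>120)&(s[...,1]<75)&(s[...,2]<75)).astype(np.uint8)
    k,l,st,c=cv2.connectedComponentsWithStats(m); i=1+np.argmax(st[1:,4])
    return c[i]+[u-w,v-w],st[i]
E
python3 - <<'E'
from bench import status, camera_model
from h import *
C={}
for n,pts in(('top',[(317,285),(348,291)]),('scene',[(304,163),(292,146)])):
    p=cv2.imread(f'pics/{n}1.png')[:,:,::-1]; cm=camera_model(n)
    for q in pts:
        c,st=red(p,q,10); print(n,c,st,ray(cm,c,.066))
o=status.get_obs()
cm=camera_model('top')
for nm,q,z in(('glue',(258,274),.08),('block',(405,306),.045),('pen',(434,218),.01),('jawmid',(342,241),.07),('bam',(280,241),.05),('bam',(408,268),.05)): print(nm,ray(cm,q,z))
print(R.from_rotvec(o['orientation']).as_matrix())
E
```

```text
top [316.98333333 284.69166667] [  4   4  13  12 120] [ 0.50103482 -0.04365869  0.066     ]
top [347.61538462 291.54700855] [  4   5  12  12 117] [ 0.48676655 -0.10569363  0.066     ]
scene [303.6        161.72857143] [ 4  5 12  8 70] [ 0.50074228 -0.04379986  0.066     ]
scene [291.71666667 143.9       ] [ 5  5 11  7 60] [ 0.48657105 -0.10622078  0.066     ]
glue [0.52370068 0.07522983 0.08      ]
block [ 0.45394088 -0.22903606  0.045     ]
pen [ 0.64198398 -0.31310478  0.01      ]
jawmid [ 0.58919473 -0.0957445   0.07      ]
bam [0.59093401 0.03087956 0.05      ]
bam [ 0.53276621 -0.23645956  0.05      ]
[[ 9.41464925e-01  3.37110305e-01 -6.61100372e-04]
 [ 3.37110935e-01 -9.41463709e-01  1.51699016e-03]
 [-1.11008994e-04 -1.65105719e-03 -9.99998631e-01]]
```

```bash
python3 -m creep '0 0 0.03 20 -20 0 0.18;0 0 0.08 60 -60 0 0.18;0 0 0.14 100 -100 0 0.18;0 0 0.2 140 -140 0 0.18;0 0 0.26 180 -180 0 0.18;0 0 0.32 225 -225 0 0.18;0 0 0.38 270 -270 0 0.18;0 0 0.44 315 -315 0 0.18;0 0 0.5 355 -355 0 0.18;0 0 0.56 395 -395 0 0.18'
python3 - <<'E'
from bench import status
from h import *
o=status.get_obs(); M=R.from_rotvec(o['orientation']).as_matrix()
print(o['clock'],o['tcp_pos'],o['grip_width'],o['contact_force']);print(M)
L=np.array([.501,-.0437,.066]);Q=np.array([.4867,-.106,.066]);mid=(L+Q)/2
y=(Q-L)/np.linalg.norm(Q-L); x=np.cross(y,[0,0,-1]); T=np.column_stack([x,y,[0,0,-1]])
print('turn',R.from_matrix(M.T@T).as_rotvec(),'shift to z .11',1000*M.T@(mid+[0,0,.044]-o['tcp_pos']))
E
```

```text
clock: 1.35
tcp_pos: [0.4667, -0.1285, 0.2313]
orientation: [3.123, -0.341, 0.0]
contact_force: [1.2, -0.7, 1.6]
grip_width: 0.0503
gripper_force: 0.0
1.35 [ 0.46668072 -0.12846827  0.23126675] 0.05032280979612265 [ 1.24639109 -0.66847986  1.59005518]
[[ 9.76385673e-01 -2.16034762e-01  5.55332148e-06]
 [-2.16034760e-01 -9.76385667e-01 -1.04455655e-04]
 [ 2.79882361e-05  1.00789295e-04 -9.99999995e-01]]
turn [ 1.00678574e-04 -2.83849367e-05  7.87474692e-03] shift to z .11 [ 14.94089659 -58.23384105 121.2613038 ]
```

Opening is 50.3 mm as wanted. Next I'll move above the caps at z ≈ 0.10 and look with the wrist camera.

```bash
python3 -m creep '0 0 0.004 5 -20 20 0.18;0 0 0.008 10 -40 60 0.18;0 0 0.008 15 -55 95 0.18;0 0 0.008 15 -58 121 0.18;0 0 0.008 15 -58 126 0.18;0 0 0.008 15 -58 126 0.18'
python3 - <<'E'
from bench import status, grab_frame, camera_model
from h import *
o=status.get_obs(); cm=camera_model('wrist'); p,d=grab_frame('wrist')
cv2.imwrite('pics/w2.png',p[:,:,::-1])
s,_=grab_frame('scene'); cv2.imwrite('pics/s2.png',cv2.resize(s[90:240,200:400,::-1],None,fx=4,fy=4,interpolation=cv2.INTER_CUBIC))
M=R.from_rotvec(o['orientation']).as_matrix()
print(o['clock'],o['tcp_pos'],M[:2,:2],o['contact_force'])
np.save('w2.npy',d); np.savez('w2cm.npz',**{k:np.array(v) for k,v in cm.items()})
for n,q in(('L',[.501,-.0437,.066]),('R',[.4867,-.106,.066])):
    print(n,cv2.projectPoints(np.array([q]),np.array(cm['rvec'],float),np.array(cm['tvec'],float),np.array(cm['K'],float),np.array(cm['D'],float))[0].ravel())
E
```

```text
clock: 2.1
tcp_pos: [0.4934, -0.0774, 0.1056]
orientation: [3.122, -0.352, -0.0]
contact_force: [0.2, -0.4, 1.1]
grip_width: 0.0501
gripper_force: 0.0
2.1 [ 0.49338743 -0.0773781   0.10556762] [[ 0.97487279 -0.22276225]
 [-0.22276228 -0.97487279]] [ 0.19647042 -0.44763442  1.05521603]
L [219.60238934 238.26219118]
R [321.85774036 238.34488758]
```

View pics/w2.png

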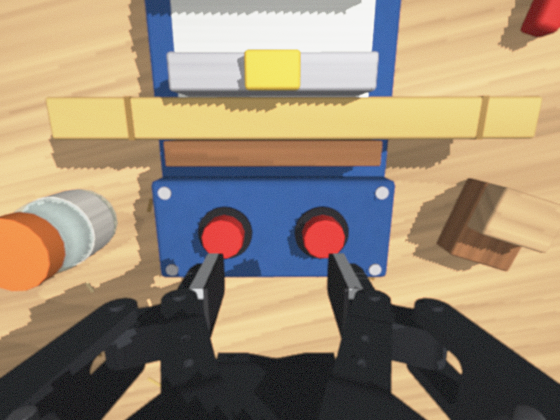

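View pics/s2.png

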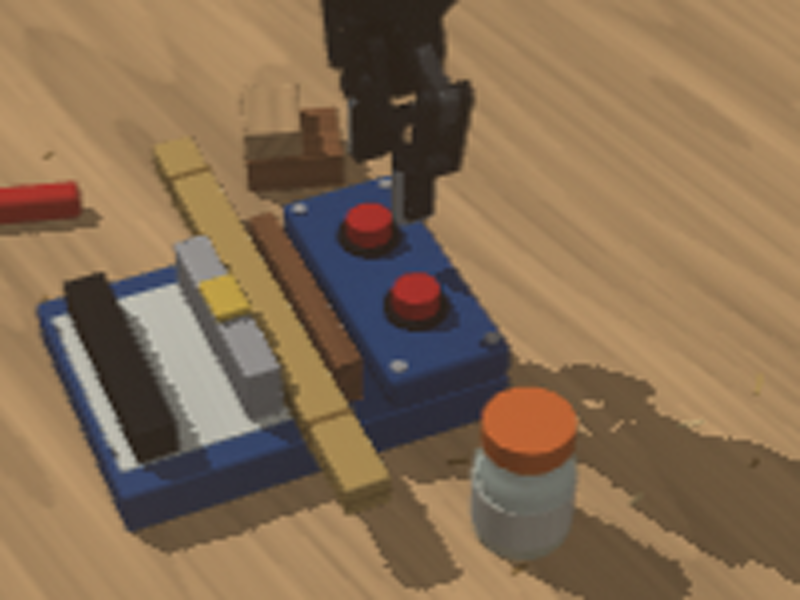

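The wrist view shows the caps at (222,236) and (323,236), within 2 px of prediction, and the fingertips straddle about x 210–345. In the scene crop the jaw is shut and the fingers are above the console. I'll shift 2 mm along −y, drop to 10 mm above the caps and check the fingertips there.

```bash
python3 -m creep '0 0 0 0 -2 12 0.18;0 0 0 0 -2 26 0.18;0 0 0 0 -2 30 0.18;0 0 0 0 -2 30 0.18'
python3 - <<'E'
from bench import status, grab_frame, camera_model
from h import *
o=status.get_obs(); cm=camera_model('wrist'); p,d=grab_frame('wrist')
cv2.imwrite('pics/w3.png',cv2.resize(p[150:350,140:410,::-1],None,fx=2.9,fy=2.9,interpolation=cv2.INTER_CUBIC))
M=R.from_rotvec(o['orientation']).as_matrix()
print(o['clock'],o['tcp_pos'],o['contact_force'])
y=M[:,1];print('tool frame L,R by top/scene (mm):')
for q in([.501,-.0437,.066],[.4867,-.106,.066]): print(1000*M.T@(np.array(q)-o['tcp_pos']))
def pr(v): return cv2.projectPoints(np.array([v]),np.array(cm['rvec'],float),np.array(cm['tvec'],float),np.array(cm['K'],float),np.array(cm['D'],float))[0].ravel()
for s in(-1,1): 
  t=o['tcp_pos']+M@np.array([0,s*.032,-.004]); print('tip',pr(t),'crop',(pr(t)-[140,150])*2.9)
for q in([.501,-.0437,.066],[.4867,-.106,.066]): print('cap',(pr(np.array(q))-[140,150])*2.9)
E
```

```text
clock: 2.7
tcp_pos: [0.4934, -0.0751, 0.0747]
orientation: [3.122, -0.351, -0.002]
contact_force: [-0.2, 0.6, 0.3]
grip_width: 0.0503
gripper_force: 0.0
2.7 [ 0.49344    -0.07507211  0.07473278] [-0.23002633  0.59109428  0.34772181]
tool frame L,R by top/scene (mm):
[  0.40758804 -32.2690494    8.72734143]
[ 0.31405976 31.65098779  8.73728182]
tip [209.39120055 268.72438521] crop [201.2344816  344.30071711]
tip [340.09266304 268.7110656 ] crop [580.26872282 344.26209025]
cap [213.92341589 311.60933973]
cap [564.3988175  312.03379704]
```

View pics/w3.png

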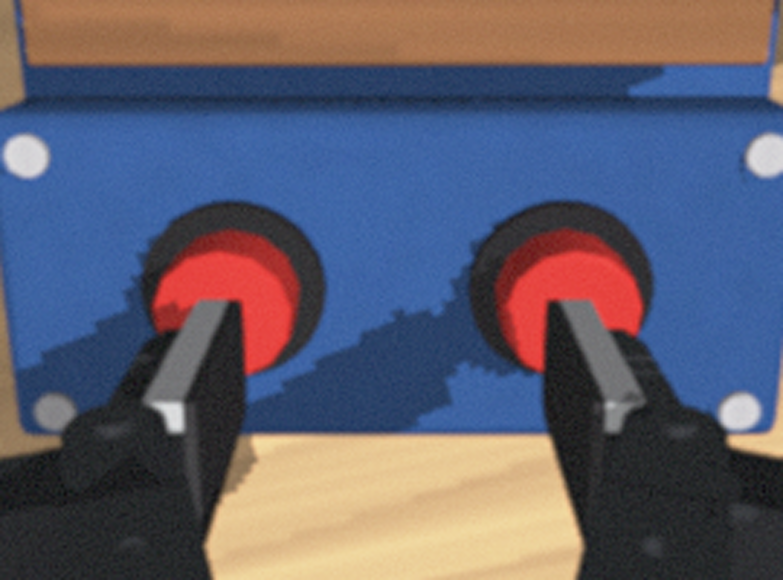

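The tips (about 219 and 569 in the crop) sit over the caps (about 225 and 570), though they're a little narrow, so I'll open to about 55 mm, nudge 1 mm forward and go down in small steps, watching the force.

```bash
python3 -m creep '0 0 0 1 0 2 0.3;0 0 0 1 0 5 0.3;0 0 0 1 0 7 0.3;0 0 0 1 0 7 0.3'; python3 -m creep '0 0 0 0 0 1 0.3;0 0 0 0 0 2 0.3;0 0 0 0 0 2 0.3';python3 -m creep '0 0 0 0 0 1 0.3;0 0 0 0 0 2 0.3;0 0 0 0 0 2 0.3'
```

```text
clock: 3.25
tcp_pos: [0.4946, -0.0753, 0.0681]
orientation: [3.122, -0.351, -0.001]
contact_force: [-0.0, -0.3, 1.0]
grip_width: 0.0556
gripper_force: 0.0
clock: 3.62
tcp_pos: [0.4948, -0.0754, 0.0662]
orientation: [3.122, -0.351, -0.0]
contact_force: [-0.2, -0.0, 0.4]
grip_width: 0.0556
gripper_force: 0.0
clock: 4.0
tcp_pos: [0.4947, -0.0753, 0.0642]
orientation: [3.122, -0.351, -0.0]
contact_force: [-0.8, 0.4, 0.7]
grip_width: 0.0553
gripper_force: 0.0
```

```bash
python3 -m creep '0 0 0 0 0 2 0.3;0 0 0 0 0 4 0.3;0 0 0 0 0 6 0.3;0 0 0 0 0 8 0.3'; python3 -m creep '0 0 0 0 0 1 0.3;0 0 0 0 0 1 0.3'
```

```text
clock: 4.5
tcp_pos: [0.4949, -0.0753, 0.0563]
orientation: [3.122, -0.351, 0.0]
contact_force: [-1.5, -0.1, 4.7]
grip_width: 0.0556
gripper_force: 2.2
clock: 4.75
tcp_pos: [0.4949, -0.0753, 0.0553]
orientation: [3.122, -0.352, 0.0]
contact_force: [-1.2, 0.6, 4.9]
grip_width: 0.0553
gripper_force: 2.4
```

```bash
python3 -m creep '0 0 0 0 0 1 0.3;0 0 0 0 0 1 0.3;0 0 0 0 0 1 0.3;0 0 0 0 0 1 0.3;0 0 0 0 0 1 0.3;0 0 0 0 0 1 0.3;0 0 0 0 0 1 0.3;0 0 0 0 0 1 0.3;0 0 0 0 0 1 0.3;0 0 0 0 0 1 0.3'
python3 - <<'E'
from bench import grab_frame
import cv2,numpy as np
p,_=grab_frame('wrist'); s,_=grab_frame('scene')
a=cv2.resize(s[90:240,200:350,::-1],(420,420),interpolation=cv2.INTER_CUBIC)
cv2.imwrite('pics/p4.png',np.hstack([p[:,90:440,::-1],a]))
E
```

```text
clock: 6.0
tcp_pos: [0.4949, -0.0754, 0.0545]
orientation: [3.122, -0.352, 0.0]
contact_force: [-1.1, -0.9, 4.5]
grip_width: 0.0552
gripper_force: 2.6
```

View pics/p4.png

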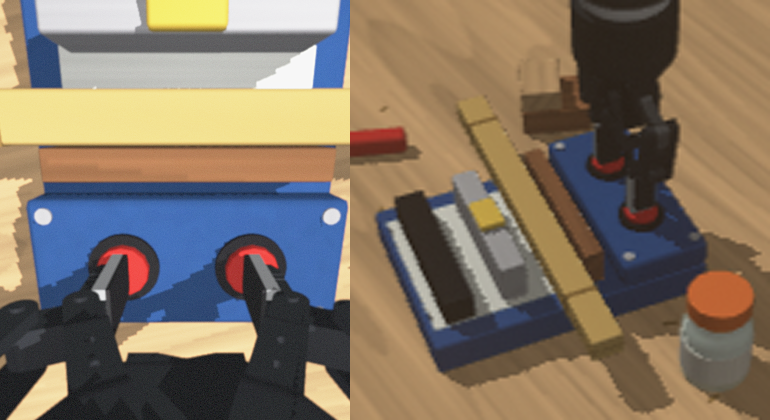

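Both tips press their caps (wrist view (125,265) and (255,265)), and the jaw has already left the bamboo, with a gap now showing in both views. I'll hold until it reaches the stop.

```bash
for i in 1 2 3 4; do python3 -m creep '0 0 0 0 0 0 0.3;0 0 0 0 0 0 0.3;0 0 0 0 0 0 0.3;0 0 0 0 0 0 0.3;0 0 0 0 0 0 0.3;0 0 0 0 0 0 0.3;0 0 0 0 0 0 0.3;0 0 0 0 0 0 0.3;0 0 0 0 0 0 0.3;0 0 0 0 0 0 0.3' | egrep 'clock|tcp|contact'; done
python3 - <<'E'
from bench import grab_frame
import cv2,numpy as np
p,_=grab_frame('top'); s,_=grab_frame('scene')
cv2.imwrite('pics/p5.png',np.hstack([cv2.resize(q[:,:,::-1],(400,400),interpolation=cv2.INTER_CUBIC) for q in(p[185:285,280:380],s[130:230,200:300])]))
E
```

```text
clock: 7.35
tcp_pos: [0.4949, -0.0753, 0.0544]
contact_force: [-0.9, -0.4, 5.1]
clock: 8.6
tcp_pos: [0.4949, -0.0753, 0.0545]
contact_force: [-1.1, 0.4, 5.0]
clock: 9.85
tcp_pos: [0.4949, -0.0753, 0.0545]
contact_force: [-0.8, -0.3, 5.0]
clock: 11.1
tcp_pos: [0.4949, -0.0753, 0.0545]
contact_force: [-1.3, 0.0, 5.1]
```

View pics/p5.png

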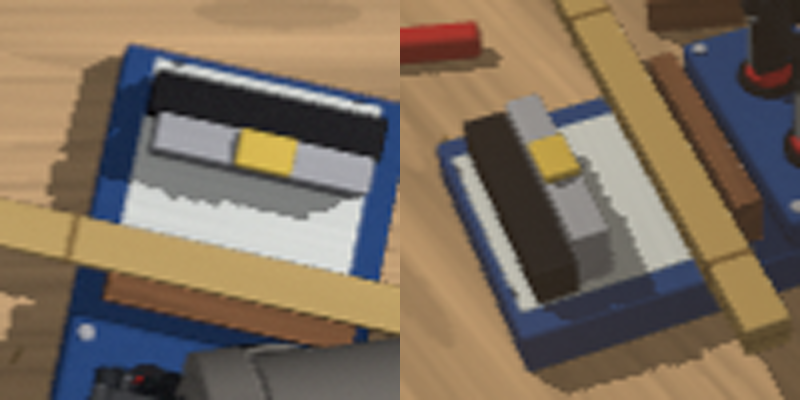

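In both views the jaw lies flat against the black stop (top at about (260,130), scene at about (555,200)). I'll hold a little longer for margin, then lift straight up and move clear.

```bash
python3 -m creep '0 0 0 0 0 0 0.3;0 0 0 0 0 0 0.3;0 0 0 0 0 0 0.3;0 0 0 0 0 0 0.3;0 0 0 0 0 0 0.3;0 0 0 0 0 0 0.3;0 0 0 0 0 0 0.3;0 0 0 0 0 0 0.3;0 0 0 0 0 0 0.3;0 0 0 0 0 0 0.3' | egrep 'clock|tcp|contact'
python3 -m creep '0 0 0 0 0 -4 0.3;0 0 0 0 0 -12 0.3;0 0 0 0 0 -25 0.3;0 0 0 0 0 -50 0.3;0 0 0 0 0 -85 0.3;0 0 0 0 0 -120 0.3;0 0 0 0 0 -145 0.3;0 0 0 0 0 -160 0.3;0 0 0 0 0 -160 0.3;0 0 0 0 0 -160 0.3'
python3 - <<'E'
from bench import grab_frame
import cv2,numpy as np
p,_=grab_frame('wrist'); s,_=grab_frame('scene')
cv2.imwrite('pics/p6.png',np.hstack([q[:,:,::-1] for q in(p[:400,80:480],cv2.resize(s[90:240,150:300],(400,400),interpolation=cv2.INTER_CUBIC))]))
E
```

```text
clock: 12.45
tcp_pos: [0.4949, -0.0753, 0.0545]
contact_force: [-1.3, 0.1, 5.1]
clock: 13.7
tcp_pos: [0.4941, -0.0753, 0.2134]
orientation: [3.122, -0.351, -0.003]
contact_force: [-0.1, -1.0, -0.0]
grip_width: 0.0556
gripper_force: 0.0
```

View pics/p6.png

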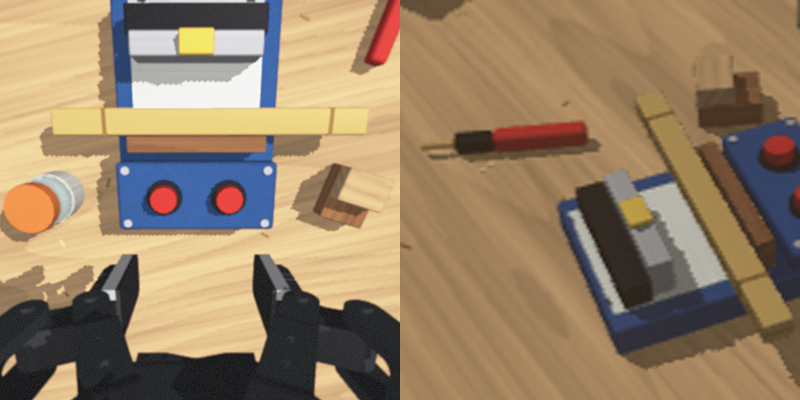

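The jaw is against the end stop (wrist view (196,42)), and both caps are up at (164,200) and (230,200). The bamboo is in place, the glue, block and pen are undisturbed, and the arm is clear.

```bash
python3 -c "
from bench import r
print(r.hand_in())"
```

```text
the job is handed in; nothing more can be done
None
```

I held both buttons down together until the jaw reached its end stop, then released them and moved the arm clear; the bamboo is still in the clamp, the glue jar, wood block and pen look undisturbed, and the job was handed in at about 14 s (no verdict was returned).

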